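# Key in the code on a push-button lock and work its release bar

### The arm

A 7-joint arm with a two-finger parallel gripper is mounted at the origin on a cart in front of the work surface, level with it; the furniture and walls round the work are solid. World frame = base frame: x ahead of the robot, y to its left, z up, the work surface at z = 0. Lengths are in mm, angles in rad, forces in N, time in s.
With the tool pointing down it reaches from about 400 to 850 mm from the base axis. Payload 4.5 kg.
Tool frame: the origin (TCP) lies midway between the tips of the shut fingers; the grasp point (between the pads) lies 19 mm behind it; z points along the fingers, y is the line along which they close (so a half turn about z gives the same grasp; the last joint's range is limited). The gripper opens to 85 mm and grips with 20 to 120 N. Pads are 22 mm wide; open, the fingers measure 114 mm over their backs; the gripper's body (76 mm by 85 mm) begins 54 mm behind the grasp point. The pads swing forward as they close: fully open they stand 13 mm farther back than shut.
Start: joints at [0.034, 0.689, -0.195, 1.565, 0.157, 0.902, -0.215], TCP at [625.026, 0.026, 193.617] pointing down, gripper open.
Joint ranges: [-3.01, 3.01], [-0.46, 2.08], [-1.47, 1.51], [0.13, 2.56], [-1, 4.14], [0.04, 2.09], [-2.66, 2.66]. Speed limits (rad/s): [2.57, 2.57, 3.14, 3.14, 3.14, 3.14, 3.14].

### API

Orientations are given as a unit quaternion [w, x, y, z].
In Python, from station import r gives the robot as it stands.
- The arm moves only by the shell command python3 -m pendant 'ROWS'. ROWS is JSON, a list of rows, each an object with "dp": the shift along the tool's x, y, z in m, a list of three; "delta_rot": the turn, a rotation vector about the tool's x, y, z in rad, a list of three; "claw": the opening, from -1 (shut) to 1 (fully open). A call has exactly 8 rows; each row is the pose to reach, as a shift and turn from the pose commanded when the call began, along the tool's axes at that moment; what a row does not reach only later rows make up. A row lasts 1/12 s, in which the tool goes at most 41.7 mm and 7.16 degrees, less where a joint would pass 70% of its speed; a pose out of reach is approached as far as the arm can. A call with a gripper value outside its range is refused whole. The fingers move at their own pace and stop on an object; the grip force is fixed at half the most. Time passes only in rows, so rows that repeat a pose let the fingers close, or fill a call up. It gives the time, the measured TCP pose, the force, the opening and the grip force at its end, in the units of the state.
- r.observe(): the state, without advancing time (a new reading comes with each control period).
- r.camera(name): name is "scene" or "side" or "wrist"; returns a dict with "image" (384x512x3 uint8, red, green, blue), "z_map" (384x512 float32, mm along the optical axis (not along the pixel's ray), 0 where there is no reading), "fx", "fy", "cx", "cy" (pixels), "origin" and "attitude" of the camera in the world; the wrist camera has in their place "T_tool_cam" (4x4, takes a point from camera to tool coordinates, whose origin is the TCP and whose axes are the flange's). Camera axes: x right, y down, z forward; pixel columns grow to the right and rows downward; lengths in mm; the calibration is good to about 2 mm. A picture is of the moment at which its call begins: read the wrist's pose just before it.
- r.finish_job(): hands the job in; it is judged then, once.
The state is a dict: "t": time; "joints": joint angles; "joint_velocities": joint speeds; "joint_efforts": joint torques, N m; "tool_pos": TCP position; "ee_rot": TCP orientation; "force": force on the tool from outside, world axes, zero at the start; "moment": the same for the moment, N m; "opening": finger opening in mm; "grip_force": force on a finger pad.
Only numpy, scipy, OpenCV 4.12 (cv2) and the standard library are available. Lean on these libraries where they do the work, as an engineer would, in place of code of your own. Each camera call takes 0.05 s, during which the arm holds its last target. There are 200 camera calls.

### The job

Try the code of the push-button lock that lies on the counter: press the square button, then the triangular one, then the cross-shaped one, each fully in so that it stays in, and then press the long release bar all the way down and let it come up again. Press none of the other buttons, and do not lift or push aside the things that lie around the lock.

Things in the scene. Friction and masses are not known exactly. Their poses are not given: they have to be found in the camera images.
- code_lock: Push-button code lock: grey case 150 (x) x 190 (y) x 42 mm high, fixed on the counter, brass bolt out of its left side. Origin: centre of the underside; x to the back, y left, z up. Release bar in front, behind it six steel buttons in black discs (45 mm across, 3 mm high): rows at x = -4 and 48 mm, columns 58 mm apart; the shapes change places. Press straight down on a centre, fingers closed.
- square_top (a point): Centre of the top face of the square button (square cap, 28 x 28 mm; a button of the code). It stands 56 mm above the counter when out and moves with the button. Axes as the lock's.
- square (a joint): How far the square button is pushed in, m: 0 out (start), 0.007 fully in at its hard stop. About 3.5 N moves it; no spring, it stays where it is left.
- triangle_top (a point): Centre of the top face of the triangle button (three-cornered cap, corners 20 mm from its centre, sides 35 mm; a button of the code). It stands 56 mm above the counter when out and moves with the button. Axes as the lock's.
- triangle (a joint): How far the triangle button is pushed in, m: 0 out (start), 0.007 fully in at its hard stop. About 3.5 N moves it; no spring, it stays where it is left.
- cross_top (a point): Centre of the top face of the cross button (plus-shaped cap, arms 11 mm wide, 34 mm from end to end; a button of the code). It stands 56 mm above the counter when out and moves with the button. Axes as the lock's.
- cross (a joint): How far the cross button is pushed in, m: 0 out (start), 0.007 fully in at its hard stop. About 3.5 N moves it; no spring, it stays where it is left.
- big_round_top (a point): Centre of the top face of the big round button (large round cap, 33 mm across; not in the code). It stands 56 mm above the counter when out and moves with the button. Axes as the lock's.
- big_round (a joint): How far the big round button is pushed in, m: 0 out (start), 0.007 fully in at its hard stop. About 3.5 N moves it; no spring, it stays where it is left.
- small_round_top (a point): Centre of the top face of the small round button (small round cap, 16 mm across; not in the code). It stands 56 mm above the counter when out and moves with the button. Axes as the lock's.
- small_round (a joint): How far the small round button is pushed in, m: 0 out (start), 0.007 fully in at its hard stop. About 3.5 N moves it; no spring, it stays where it is left.
- oblong_top (a point): Centre of the top face of the oblong button (narrow straight cap, 10 x 34 mm; not in the code). It stands 56 mm above the counter when out and moves with the button. Axes as the lock's.
- oblong (a joint): How far the oblong button is pushed in, m: 0 out (start), 0.007 fully in at its hard stop. About 3.5 N moves it; no spring, it stays where it is left.
- release_bar_top (a point): Centre of the top face of the release bar, a smooth aluminium bar 24 mm (front to back) x 120 mm, along the front of the lock (x = -55 mm); 58 mm above the counter when up. Moves with the bar.
- release_bar (a joint): How far the release bar is pressed down, m: 0 up, 0.008 fully down at its hard stop. A spring (3 N to start, 8.5 N fully down) lifts it again when let go.
- padlock: Small brass padlock lying flat, 54 x 40 x 13 mm, left of the lock; loose bystander. Origin: centre of its underside.
- lock_cylinder: Brass door-lock cylinder lying flat, 33 x 65 x 17 mm, right of the lock; loose bystander. Origin: centre of its underside.
- grease_tin: Round flat metal tin, 70 mm across, 24 mm high, right of the lock towards the back; loose bystander. Origin: centre of its underside.
- bench_grinder: Orange double bench grinder with black wheel guards, fixed at the right; 225 mm (x) x 396 mm (y) x 234 mm high: keep clear of it. Origin: centre of its underside. Nothing on it moves.

How it is judged (in metres and radians):
On the way, in this order (a step that is already met when the one before it is completed fails the run):
1. the square button is pushed in at least 5.5 of its 7 mm (value of joint square above 0.0055 m), for 0.1 s.
2. the triangle button is pushed in at least 5.5 of its 7 mm (value of joint triangle above 0.0055 m), for 0.1 s.
3. the cross button is pushed in at least 5.5 of its 7 mm (value of joint cross above 0.0055 m), for 0.1 s.
4. the release bar is pressed down at least 6 of its 8 mm (value of joint release_bar above 0.006 m), for 0.1 s.
At the end, for the whole second after the job is handed in: The square, triangle and cross buttons are in (each at least 5.5 of 7 mm), the three other buttons are still out (less than 3 mm in), and the release bar has come up again (less than 2 mm down) (value of joint each of square, triangle, cross above 0.0055 m and value of joint each of big_round, small_round, oblong below 0.003 m and value of joint release_bar below 0.002 m); the robot touches nothing.
It fails at once if a button that is not in the code is pushed in more than 3 mm (value of joint any of big_round, small_round, oblong above 0.003 m).
It fails at once if the triangle or the cross is pushed in more than 3 mm before the button that comes ahead of it is in ((value of joint triangle above 0.003 m and value of joint square below 0.0055 m) or (value of joint cross above 0.003 m and value of joint triangle below 0.0055 m)).
It fails at once if the release bar is pressed more than 3 mm before all three code buttons are in (value of joint release_bar above 0.003 m and value of joint any of square, triangle, cross below 0.0055 m).
It fails at once if the padlock, the lock cylinder or the grease tin is lifted or shifted more than 15 mm (distance of any of padlock, lock_cylinder, grease_tin from where it was at the start of the episode above 0.015 m).
It also fails if it takes over 45 s, if anything falls off the work surface, if the arm or the gripper's body presses on something with over 40 N, if the wrist force passes 120 N, or if a joint passes its speed limit or range.

## Working session

There is one attempt and no reset: what is moved stays moved. The work goes in short steps, Python scripts to look and compute and a shell command to move; the robot and the scene stay as the last step left them, time stands still between calls to the robot, and variables do not carry over. Pictures are saved under pics/ and viewed, at most 10 in all, crops included, and the job is handed in when it is done.

```bash
mkdir -p pics; ls; python3 - <<'E'
from station import r
import cv2,numpy as np,pickle
s=r.observe();print(s['t'],s['tool_pos'],s['ee_rot'],s['opening'])
d={}
for n in("scene","wrist"):
    c=r.camera(n);d[n]=c
    print(n,c['fx'],c['cx'],c['cy'],c.get('origin'),c.get('attitude'),c.get('T_tool_cam'))
d['state']=s
pickle.dump(d,open('d0.pkl','wb'))
cv2.imwrite('pics/a.png',cv2.cvtColor(np.hstack([d['scene']['image'],d['wrist']['image']]),cv2.COLOR_RGB2BGR)[:, :])
im=cv2.imread('pics/a.png');cv2.imwrite('pics/a.png',cv2.resize(im,(800,300),interpolation=cv2.INTER_AREA))
E
```

```text
pics
0.0 [ 6.24253780e+02 -3.83868199e-02  1.92748927e+02] [-6.45893141e-04  7.07083178e-01  7.07129724e-01 -7.18780733e-04] 85.2940522093769
scene 375.2272296149791 258.7931566854452 186.15663193708662 [-30.04987826 659.82511266 608.62053327] [ 0.15793488 -0.27010505  0.81178608 -0.49305496] None
wrist 335.83781062794134 257.07039760761353 189.04419013930635 None None [[ 5.43666809e-04 -9.47203767e-01 -3.20631764e-01  8.27190058e+01]
 [ 9.99998897e-01  9.58050460e-04 -1.13464365e-03  1.51451627e-03]
 [ 1.38192015e-03 -3.20630794e-01  9.47203243e-01 -1.79714094e+02]
 [ 0.00000000e+00  0.00000000e+00  0.00000000e+00  1.00000000e+00]]
```

View pics/a.png

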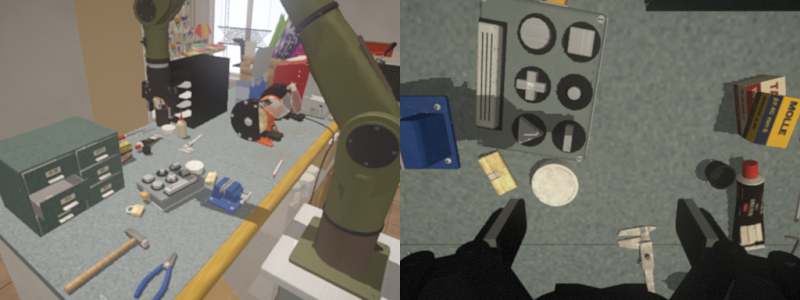

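The wrist picture shows the lock, with the bar on the image's left (the front). Front row from top to bottom: big round, cross, triangle. Back row: square, small round, oblong. Next I'll measure from depth and rays.

```bash
cat > h.py <<'E'
import numpy as np,cv2
from scipy.spatial.transform import Rotation as R
def pose(c,s):
    q=s['ee_rot'];T=np.eye(4);T[:3,:3]=R.from_quat([q[1],q[2],q[3],q[0]]).as_matrix();T[:3,3]=s['tool_pos']
    return T@c['T_tool_cam']
def world(c,T):
    v,u=np.mgrid[:384,:512];z=c['z_map']
    P=np.stack([(u-c['cx'])/c['fx']*z,(v-c['cy'])/c['fy']*z,z],-1)
    return P@T[:3,:3].T+T[:3,3]
def ray(c,T,u,v,h):
    d=T[:3,:3]@[(u-c['cx'])/c['fx'],(v-c['cy'])/c['fy'],1]
    return T[:3,3]+d*(h-T[2,3])/d[2]
def tops(c,T,lo=50,hi=64):
    W=world(c,T);m=((W[...,2]>lo)&(W[...,2]<hi)&(c['z_map']>0)).astype('uint8')
    n,l,st,ce=cv2.connectedComponentsWithStats(m)
    for i in range(1,n):
        if st[i,4]>60:
            zz=np.median(W[l==i][:,2]);ct=max(cv2.findContours((l==i).astype('uint8'),0,2)[0],key=len)
            p=[ray(c,T,*q,56) for q in ct[:,0].astype(float)]
            rc=cv2.minAreaRect(np.float32([a[:2] for a in p]));cm=ray(c,T,*ce[i],56)
            print(ce[i].round(),st[i,4],'centroid',cm[:2].round(1),'z',zz.round(1),'rect',np.round(rc[0],1),np.round(rc[1],1),round(rc[2],1))
E
python3 - <<'E'
import pickle,cv2;from h import *
d=pickle.load(open('d0.pkl','rb'));c=d['wrist'];T=pose(c,d['state']);tops(c,T)
cv2.imwrite('pics/b.png',cv2.resize(c['image'][0:210,80:280,::-1],None,fx=2.8,fy=2.8))
E
```

```text
[418.   2.] 707 centroid [757.8 140.5] z 57.0 rect [757.6 140.8] [  3.  156.3] 90.0
[173.  43.] 1207 centroid [550.6 109.3] z 55.5 rect [550.6 108.9] [32.7 32. ] 0.0
[113.  95.] 3772 centroid [492.   65.4] z 57.6 rect [491.4  60.6] [119.5  26. ] 80.6
[232.  53.] 1084 centroid [601.3 100.8] z 55.5 rect [601.3 100.5] [27.8 27.9] 80.4
[168. 110.] 787 centroid [541.1  52.7] z 55.5 rect [541.1  52.6] [30.7 30.2] 35.8
[223. 119.] 229 centroid [591.8  44. ] z 55.4 rect [591.9  43.7] [15.3 14.8] 44.2
[481. 155.] 3237 centroid [838.6  10.6] z 59.2 rect [838.8   9.8] [62.7 50.8] 81.0
[163. 169.] 610 centroid [531.6  -3.7] z 55.7 rect [536.1  -4.8] [34.8 30.6] 80.1
[ 17. 186.] 2208 centroid [385.  -21.2] z 61.0 rect [382.6 -21.8] [43. 69.] 0.1
[215. 177.] 345 centroid [582.3 -12.3] z 55.5 rect [582.2 -12.7] [34.8 10.1] 80.3
```

View pics/b.png

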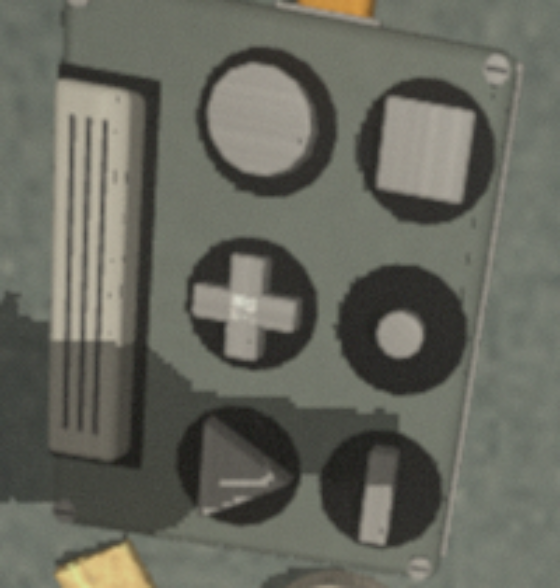

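The close-up confirms the layout. Heights, cap sizes and the 58/52 mm grid all match, and the lock is yawed about -9.6°. Targets are square (601.3,100.6), triangle (531.5,-3.8), cross (541,52.7) and bar (491.4,60.6). Tool x is world y, tool y is world x, tool z is down.

```bash
python3 -m pendant '[{"dp":[0.03,-0.007,0.02],"delta_rot":[0,0,0],"claw":-1},{"dp":[0.06,-0.015,0.04],"delta_rot":[0,0,0],"claw":-1},{"dp":[0.09,-0.02,0.06],"delta_rot":[0,0,0],"claw":-1},{"dp":[0.101,-0.023,0.08],"delta_rot":[0,0,0],"claw":-1},{"dp":[0.101,-0.023,0.1],"delta_rot":[0,0,0],"claw":-1},{"dp":[0.101,-0.023,0.11],"delta_rot":[0,0,0],"claw":-1},{"dp":[0.101,-0.023,0.11],"delta_rot":[0,0,0],"claw":-1},{"dp":[0.101,-0.023,0.11],"delta_rot":[0,0,0],"claw":-1}]'
python3 - <<'E'
from station import r
import cv2;from h import *
s=r.observe();print(s['tool_pos'],s['ee_rot'],s['force'],s['opening'])
c=r.camera('wrist');tops(c,pose(c,s))
k=r.camera('side');cv2.imwrite('pics/c.png',cv2.resize(np.hstack([c['image'],k['image']])[:,:,::-1],(800,300),interpolation=cv2.INTER_AREA))
E
```

```text
t: 0.77
tool_pos: [602.1, 99.8, 83.4]
ee_rot: [0.0, 0.708, 0.707, -0.001]
force: [0.1, -0.1, -0.4]
opening: 0.1
grip_force: 0.0
[602.09407863  99.81895831  83.42529394] [ 1.39536129e-04  7.07598768e-01  7.06614212e-01 -5.65255429e-04] [ 0.14391771 -0.10243747 -0.40728112] 0.14456339367240156
[385.  93.] 898 centroid [677.9 172.6] z 57.3 rect [678.  169.8] [ 9.4 61.4] 4.9
[179. 191.] 1889 centroid [550.8 111.1] z 55.6 rect [550.9 110.7] [33.5 31.9] 39.3
[ 99. 249.] 5723 centroid [492.4  68.3] z 57.6 rect [491.7  61.8] [122.5  26.1] 80.4
[256. 203.] 1715 centroid [601.4 102.6] z 55.5 rect [601.3 102.3] [29.2 27.6] 80.4
[171. 266.] 1260 centroid [541.3  54.7] z 55.5 rect [541.1  54.2] [32.8 30.9] 36.4
[  3. 364.] 275 centroid [400.6 -34.1] z 53.0 rect [403.1 -31.1] [46.7  8.6] 76.1
```

View pics/c.png

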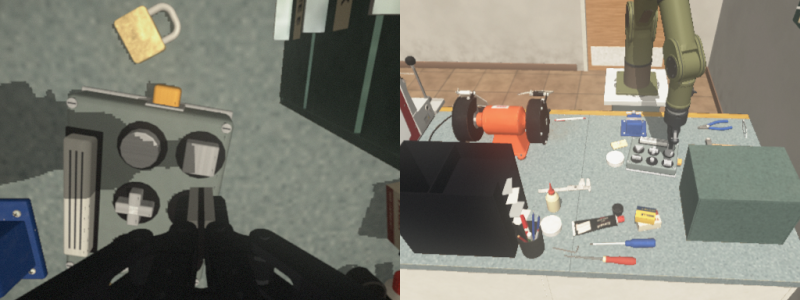

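The fingers are shut over the square, and the cabinet and padlock are clear. The closer view puts y about 1.5–2 mm further left, so I'll shift 1 mm and press.

```bash
python3 -m pendant '[{"dp":[0.001,-0.001,0.01],"delta_rot":[0,0,0],"claw":-1},{"dp":[0.001,-0.001,0.02],"delta_rot":[0,0,0],"claw":-1},{"dp":[0.001,-0.001,0.026],"delta_rot":[0,0,0],"claw":-1},{"dp":[0.001,-0.001,0.029],"delta_rot":[0,0,0],"claw":-1},{"dp":[0.001,-0.001,0.032],"delta_rot":[0,0,0],"claw":-1},{"dp":[0.001,-0.001,0.034],"delta_rot":[0,0,0],"claw":-1},{"dp":[0.001,-0.001,0.035],"delta_rot":[0,0,0],"claw":-1},{"dp":[0.001,-0.001,0.035],"delta_rot":[0,0,0],"claw":-1}]'
```

```text
t: 1.53
tool_pos: [601.0, 102.1, 48.5]
ee_rot: [-0.0, 0.707, 0.707, 0.0]
force: [0.3, -0.3, 0.3]
opening: 0.0
grip_force: 0.0
```

```bash
python3 -m pendant '[{"dp":[0,0,0.0005],"delta_rot":[0,0,0],"claw":-1},{"dp":[0,0,0.001],"delta_rot":[0,0,0],"claw":-1},{"dp":[0,0,0.0015],"delta_rot":[0,0,0],"claw":-1},{"dp":[0,0,0.002],"delta_rot":[0,0,0],"claw":-1},{"dp":[0,0,0.002],"delta_rot":[0,0,0],"claw":-1},{"dp":[0,0,0.002],"delta_rot":[0,0,0],"claw":-1},{"dp":[0,0,0.002],"delta_rot":[0,0,0],"claw":-1},{"dp":[0,0,0.002],"delta_rot":[0,0,0],"claw":-1}]'
```

```text
t: 2.2
tool_pos: [601.0, 102.0, 46.7]
ee_rot: [0.0, 0.707, 0.707, 0.0]
force: [0.5, 0.1, 0.2]
opening: -0.1
grip_force: 0.0
```

There's no hard-stop force even at 46.7, so I'll look.

```bash
python3 - <<'E'
from station import r
import cv2;from h import *
s=r.observe();print(s['tool_pos'],s['force'])
c=r.camera('wrist');T=pose(c,s);tops(c,T,46.5)
k=r.camera('side')
a=c['image'][150:384,100:400];b=k['image'][130:250,260:410]
a=cv2.resize(a,(500,390));b=cv2.resize(b,(300,240));b=np.vstack([b,np.zeros((150,300,3),'uint8')])
cv2.imwrite('pics/d.png',np.hstack([a,b])[:,:,::-1])
E
```

```text
[601.04975949 102.03308716  46.65281887] [0.52964319 0.08935799 0.16645626]
[414.  82.] 2491 centroid [676.7 181.8] z 54.5 rect [676.8 177.7] [13.1 78.9] 6.1
[167. 215.] 2740 centroid [551.3 112.1] z 55.5 rect [551.1 111.8] [35.6 32. ] 65.8
[ 75. 271.] 7362 centroid [494.5  76.6] z 57.6 rect [493.1  65.2] [119.8  28. ] 80.4
[258. 224.] 1978 centroid [601.3 106.4] z 55.4 rect [601.5 103.4] [30.8 27.7] 80.4
[152. 292.] 1014 centroid [538.3  62.3] z 55.2 rect [537.7  62.9] [34.8 18.9] 26.4
[148. 357.] 76 centroid [530.8  12.9] z 52.1 rect [529.5  12.1] [15.3  3.4] 41.1
```

View pics/d.png

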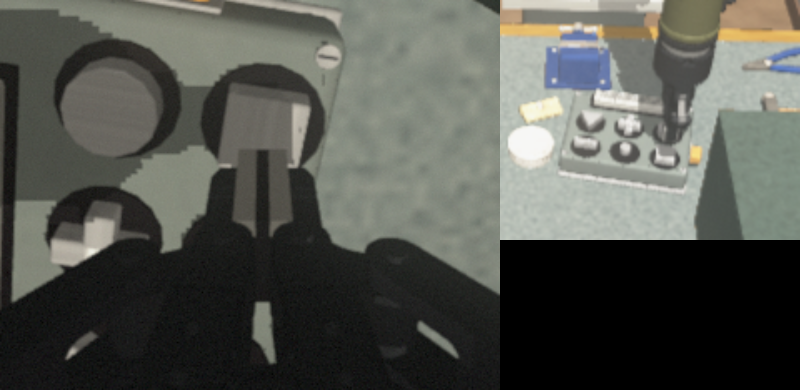

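The square is still out (z 55.4), with the tips in front of its cap in the picture. I'll measure the tip positions from depth.

```bash
python3 - <<'E'
from station import r
from h import *
s=r.observe();c=r.camera('wrist');T=pose(c,s);W=world(c,T)
for u in (246,257,268):
    print(u,[(v,*W[v,u].round(0)) for v in range(225,300,5)])
k=r.camera('side');q=k['attitude'];K=np.eye(4);K[:3,:3]=R.from_quat([q[1],q[2],q[3],q[0]]).as_matrix();K[:3,3]=k['origin']
V=world(k,K)
m=(abs(V[...,0]-601)<35)&(abs(V[...,1]-102)<35)&(V[...,2]>30)&(V[...,2]<130)
P=V[m]
for z in range(35,130,5):
    p=P[(P[:,2]>=z)&(P[:,2]<z+5)]
    if len(p):print(z,len(p),p.min(0).round(),p.max(0).round())
E
```

```text
246 [(225, np.float64(595.0), np.float64(106.0), np.float64(56.0)), (230, np.float64(595.0), np.float64(103.0), np.float64(55.0)), (235, np.float64(595.0), np.float64(100.0), np.float64(56.0)), (240, np.float64(596.0), np.float64(113.0), np.float64(87.0)), (245, np.float64(596.0), np.float64(113.0), np.float64(93.0)), (250, np.float64(596.0), np.float64(113.0), np.float64(97.0)), (255, np.float64(596.0), np.float64(113.0), np.float64(101.0)), (260, np.float64(596.0), np.float64(112.0), np.float64(104.0)), (265, np.float64(597.0), np.float64(113.0), np.float64(109.0)), (270, np.float64(597.0), np.float64(113.0), np.float64(112.0)), (275, np.float64(597.0), np.float64(113.0), np.float64(117.0)), (280, np.float64(597.0), np.float64(113.0), np.float64(119.0)), (285, np.float64(597.0), np.float64(114.0), np.float64(124.0)), (290, np.float64(597.0), np.float64(114.0), np.float64(127.0)), (295, np.float64(597.0), np.float64(114.0), np.float64(130.0))]
257 [(225, np.float64(601.0), np.float64(106.0), np.float64(56.0)), (230, np.float64(601.0), np.float64(103.0), np.float64(56.0)), (235, np.f
[... 1636 characters left out ...]
t64(121.0)), (290, np.float64(605.0), np.float64(115.0), np.float64(128.0)), (295, np.float64(605.0), np.float64(114.0), np.float64(130.0))]
35 77 [567.  67.  35.] [632. 136.  40.]
40 193 [566.  67.  40.] [630. 136.  45.]
45 39 [568.  68.  45.] [622. 122.  50.]
50 42 [586.  89.  50.] [619. 116.  55.]
55 33 [587.  88.  55.] [617. 116.  59.]
80 1 [604.  97.  84.] [604.  97.  84.]
85 3 [604.  93.  86.] [606. 113.  89.]
90 6 [607.  93.  92.] [613. 106.  95.]
95 11 [606.  92.  95.] [616. 112.  99.]
100 11 [605.  91. 101.] [613. 111. 105.]
105 9 [597.  91. 105.] [617. 113. 109.]
110 13 [595.  91. 110.] [616. 109. 115.]
115 1 [606.  92. 117.] [606.  92. 117.]
125 4 [588.  89. 127.] [623.  91. 130.]
```

Both cameras agree that the shut tips are at z≈84–85, about 38 mm behind the reported TCP, while xy is right. That also explains the zero force. I'll go by the measured tips and descend carefully on force.

```bash
python3 -m pendant '[{"dp":[0,0,0.006],"delta_rot":[0,0,0],"claw":-1},{"dp":[0,0,0.012],"delta_rot":[0,0,0],"claw":-1},{"dp":[0,0,0.018],"delta_rot":[0,0,0],"claw":-1},{"dp":[0,0,0.021],"delta_rot":[0,0,0],"claw":-1},{"dp":[0,0,0.023],"delta_rot":[0,0,0],"claw":-1},{"dp":[0,0,0.024],"delta_rot":[0,0,0],"claw":-1},{"dp":[0,0,0.024],"delta_rot":[0,0,0],"claw":-1},{"dp":[0,0,0.024],"delta_rot":[0,0,0],"claw":-1}]'
python3 - <<'E'
from station import r
from h import *
s=r.observe();c=r.camera('wrist');T=pose(c,s);W=world(c,T)
print(s['force']);tops(c,T,46.5)
print([(v,*W[v,257].round(0)) for v in range(225,260,3)])
E
```

```text
t: 3.07
tool_pos: [601.2, 102.0, 22.7]
ee_rot: [0.0, 0.707, 0.707, 0.0]
force: [-0.1, -0.7, 0.2]
opening: -0.2
grip_force: 0.0
[-0.14156184 -0.73404294  0.24908233]
[440.  83.] 3887 centroid [677.  181.6] z 55.5 rect [677.  175.5] [12.8 74.4] 3.6
[154. 234.] 3553 centroid [551.5 112.5] z 55.5 rect [551.4 112.1] [36.5 31.9] 66.6
[ 51. 286.] 8453 centroid [495.9  83.1] z 57.5 rect [494.8  72.4] [106.3  29. ] 80.3
[259. 234.] 1369 centroid [602.1 112.4] z 55.2 rect [602.6 110.3] [18.7 28.2] 83.8
[136. 310.] 383 centroid [537.5  68.5] z 51.3 rect [536.3  68.9] [30.8  6.8] 33.8
[(225, np.float64(601.0), np.float64(115.0), np.float64(52.0)), (228, np.float64(601.0), np.float64(115.0), np.float64(55.0)), (231, np.float64(601.0), np.float64(113.0), np.float64(54.0)), (234, np.float64(601.0), np.float64(112.0), np.float64(55.0)), (237, np.float64(601.0), np.float64(110.0), np.float64(55.0)), (240, np.float64(601.0), np.float64(114.0), np.float64(65.0)), (243, np.float64(601.0), np.float64(113.0), np.float64(67.0)), (246, np.float64(601.0), np.float64(113.0), np.float64(70.0)), (249, np.float64(601.0), np.float64(113.0), np.float64(72.0)), (252, np.float64(601.0), np.float64(113.0), np.float64(75.0)), (255, np.float64(601.0), np.float64(113.0), np.float64(77.0)), (258, np.float64(601.0), np.float64(113.0), np.float64(80.0))]
```

```bash
python3 -m pendant '[{"dp":[0,0,0.003],"delta_rot":[0,0,0],"claw":-1},{"dp":[0,0,0.005],"delta_rot":[0,0,0],"claw":-1},{"dp":[0,0,0.007],"delta_rot":[0,0,0],"claw":-1},{"dp":[0,0,0.008],"delta_rot":[0,0,0],"claw":-1},{"dp":[0,0,0.009],"delta_rot":[0,0,0],"claw":-1},{"dp":[0,0,0.010],"delta_rot":[0,0,0],"claw":-1},{"dp":[0,0,0.011],"delta_rot":[0,0,0],"claw":-1},{"dp":[0,0,0.012],"delta_rot":[0,0,0],"claw":-1}]'
```

```text
t: 3.78
tool_pos: [601.4, 102.1, 11.2]
ee_rot: [0.0, 0.707, 0.707, 0.0]
force: [-2.4, -0.9, 15.9]
opening: 0.2
grip_force: 8.1
```

```bash
python3 -m pendant '[{"dp":[0,0,0.0005],"delta_rot":[0,0,0],"claw":-1},{"dp":[0,0,0.001],"delta_rot":[0,0,0],"claw":-1},{"dp":[0,0,0.001],"delta_rot":[0,0,0],"claw":-1},{"dp":[0,0,0.001],"delta_rot":[0,0,0],"claw":-1},{"dp":[0,0,0.001],"delta_rot":[0,0,0],"claw":-1},{"dp":[0,0,0.001],"delta_rot":[0,0,0],"claw":-1},{"dp":[0,0,0.001],"delta_rot":[0,0,0],"claw":-1},{"dp":[0,0,0.001],"delta_rot":[0,0,0],"claw":-1}]'
python3 - <<'E'
from station import r
from h import *
s=r.observe();c=r.camera('wrist');T=pose(c,s);W=world(c,T)
print(s['tool_pos'],s['force']);tops(c,T,46.5)
print([(v,*W[v,257].round(0)) for v in range(225,260,3)])
E
```

```text
t: 4.45
tool_pos: [601.5, 102.1, 11.2]
ee_rot: [0.0, 0.707, 0.707, 0.0]
force: [-3.3, -0.8, 14.0]
opening: -0.2
grip_force: 7.3
[601.45762635 102.08004521  11.1866514 ] [-3.29369725 -0.77623901 14.0399769 ]
[454.  87.] 4726 centroid [677.1 180.7] z 55.6 rect [677.6 174.2] [13.5 72.6] 3.2
[147. 245.] 4086 centroid [551.7 112.7] z 55.5 rect [551.9 111.9] [36.5 32.1] 40.6
[ 36. 294.] 9093 centroid [496.6  86.3] z 57.5 rect [495.7  77. ] [98.  29.4] 80.3
[258. 244.] 1500 centroid [601.6 113. ] z 49.1 rect [601.8 112.1] [17.9 27.9] 86.9
[153. 353.] 136 centroid [548.5  51.2] z 55.6 rect [547.5  50.4] [19.2  2.8] 40.1
[(225, np.float64(601.0), np.float64(117.0), np.float64(44.0)), (228, np.float64(601.0), np.float64(115.0), np.float64(44.0)), (231, np.float64(601.0), np.float64(116.0), np.float64(48.0)), (234, np.float64(601.0), np.float64(114.0), np.float64(48.0)), (237, np.float64(601.0), np.float64(113.0), np.float64(48.0)), (240, np.float64(601.0), np.float64(113.0), np.float64(52.0)), (243, np.float64(601.0), np.float64(113.0), np.float64(54.0)), (246, np.float64(601.0), np.float64(114.0), np.float64(59.0)), (249, np.float64(601.0), np.float64(113.0), np.float64(61.0)), (252, np.float64(601.0), np.float64(113.0), np.float64(63.0)), (255, np.float64(601.0), np.float64(114.0), np.float64(66.0)), (258, np.float64(601.0), np.float64(113.0), np.float64(68.0))]
```

Square is fully in: its top is at 49 and I can feel the stop, at tool z≈11. Now lift and go over the triangle.

```bash
python3 -m pendant '[{"dp":[0,0,-0.02],"delta_rot":[0,0,0],"claw":-1},{"dp":[0,0,-0.045],"delta_rot":[0,0,0],"claw":-1},{"dp":[-0.026,-0.018,-0.05],"delta_rot":[0,0,0],"claw":-1},{"dp":[-0.052,-0.035,-0.05],"delta_rot":[0,0,0],"claw":-1},{"dp":[-0.08,-0.053,-0.05],"delta_rot":[0,0,0],"claw":-1},{"dp":[-0.105,-0.07,-0.05],"delta_rot":[0,0,0],"claw":-1},{"dp":[-0.105,-0.07,-0.05],"delta_rot":[0,0,0],"claw":-1},{"dp":[-0.105,-0.07,-0.05],"delta_rot":[0,0,0],"claw":-1}]'
python3 - <<'E'
from station import r
from h import *
s=r.observe();c=r.camera('wrist');T=pose(c,s);print(s['tool_pos']);tops(c,T,46.5)
E
```

```text
t: 5.17
tool_pos: [529.5, -5.3, 59.3]
ee_rot: [-0.0, 0.708, 0.706, -0.001]
force: [-0.1, 0.7, 0.7]
opening: 0.2
grip_force: 0.0
[529.45002185  -5.25770793  59.28860341]
[185. 101.] 9945 centroid [491.3  64.6] z 57.5 rect [490.3  58.1] [113.3  25.1] 80.4
[298.  18.] 2356 centroid [549.4 103.9] z 55.4 rect [549.7 102.3] [19.1 31.7] 89.8
[396.  28.] 3040 centroid [598.   99.6] z 48.2 rect [597.6  99.8] [26.7 27.1] 80.8
[277. 122.] 2182 centroid [540.   53.4] z 55.4 rect [540.  53.] [30.  30.2] 35.0
[368. 138.] 741 centroid [589.8  44.8] z 55.2 rect [589.6  44.7] [15.1 17.8] 64.0
[260. 218.] 1611 centroid [531.2  -2.4] z 55.4 rect [535.4  -3.4] [37.1 30.1] 80.3
[ 26. 244.] 5443 centroid [388.3 -19.5] z 60.4 rect [391.  -23.2] [80.  38.2] 76.0
[342. 230.] 1083 centroid [580.4 -10.4] z 55.1 rect [580.2 -11. ] [36.4 12.4] 80.5
```

Square reads in (z 48). The triangle is at (531.2, -3), matching the commanded xy. Press it.

```bash
python3 -m pendant '[{"dp":[0,0,0.012],"delta_rot":[0,0,0],"claw":-1},{"dp":[0,0,0.025],"delta_rot":[0,0,0],"claw":-1},{"dp":[0,0,0.035],"delta_rot":[0,0,0],"claw":-1},{"dp":[0,0,0.04],"delta_rot":[0,0,0],"claw":-1},{"dp":[0,0,0.043],"delta_rot":[0,0,0],"claw":-1},{"dp":[0,0,0.045],"delta_rot":[0,0,0],"claw":-1},{"dp":[0,0,0.047],"delta_rot":[0,0,0],"claw":-1},{"dp":[0,0,0.048],"delta_rot":[0,0,0],"claw":-1}]'
python3 -m pendant '[{"dp":[0,0,0.001],"delta_rot":[0,0,0],"claw":-1},{"dp":[0,0,0.002],"delta_rot":[0,0,0],"claw":-1},{"dp":[0,0,0.002],"delta_rot":[0,0,0],"claw":-1},{"dp":[0,0,0.002],"delta_rot":[0,0,0],"claw":-1},{"dp":[0,0,0.002],"delta_rot":[0,0,0],"claw":-1},{"dp":[0,0,0.002],"delta_rot":[0,0,0],"claw":-1},{"dp":[0,0,0.002],"delta_rot":[0,0,0],"claw":-1},{"dp":[0,0,0.002],"delta_rot":[0,0,0],"claw":-1}]'
python3 - <<'E'
from station import r
from h import *
s=r.observe();c=r.camera('wrist');T=pose(c,s);print(s['tool_pos']);tops(c,T,46.5)
E
```

```text
t: 5.88
tool_pos: [531.3, -2.0, 11.8]
ee_rot: [-0.0, 0.707, 0.707, 0.001]
force: [-0.8, 2.8, 2.8]
opening: 0.5
grip_force: 1.7
t: 6.55
tool_pos: [531.5, -2.2, 11.1]
ee_rot: [0.0, 0.707, 0.707, 0.001]
force: [-3.1, 2.7, 14.4]
opening: 0.1
grip_force: 7.0
[531.45369699  -2.23009468  11.10058219]
[157. 123.] 16326 centroid [491.3  62.6] z 57.5 rect [490.1  55. ] [107.3  25.4] 80.4
[307.  17.] 2709 centroid [549.2 100.6] z 55.3 rect [549.6  99.2] [31.3 13.4] 0.1
[437.  28.] 4220 centroid [596.8  96.8] z 48.2 rect [596.1  97.4] [21.7 26.9] 80.9
[279. 144.] 3817 centroid [540.   53.9] z 55.3 rect [539.9  53.2] [29.9 30.5] 35.2
[398. 165.] 1315 centroid [589.3  45.3] z 55.1 rect [589.1  45.2] [15.  18.9] 64.0
[256. 247.] 967 centroid [530.5   7.1] z 56.6 rect [534.8   3.5] [19.8 31.1] 67.5
[364. 273.] 1526 centroid [580.5  -6.4] z 55.0 rect [580.2  -7.6] [32.3 13.3] 80.8
[  3. 327.] 173 centroid [406.  -37.1] z 48.2 rect [406.9 -36.4] [21.   3.9] 76.3
```

Same stop height and force, so the triangle is in. Now the cross at (540.3, 53.3).

```bash
python3 -m pendant '[{"dp":[0,0,-0.02],"delta_rot":[0,0,0],"claw":-1},{"dp":[0,0,-0.04],"delta_rot":[0,0,0],"claw":-1},{"dp":[0.02,0.003,-0.045],"delta_rot":[0,0,0],"claw":-1},{"dp":[0.04,0.006,-0.045],"delta_rot":[0,0,0],"claw":-1},{"dp":[0.0555,0.009,-0.045],"delta_rot":[0,0,0],"claw":-1},{"dp":[0.0555,0.009,-0.045],"delta_rot":[0,0,0],"claw":-1},{"dp":[0.0555,0.009,-0.045],"delta_rot":[0,0,0],"claw":-1},{"dp":[0.0555,0.009,-0.045],"delta_rot":[0,0,0],"claw":-1}]'
python3 - <<'E'
from station import r
from h import *
s=r.observe();c=r.camera('side');q=c['attitude'];T=np.eye(4);T[:3,:3]=R.from_quat([q[1],q[2],q[3],q[0]]).as_matrix();T[:3,3]=c['origin']
W=world(c,T)
for n,x,y in(('sq',601,101),('tri',531.5,-3),('big',550.6,110),('cross',540.5,53)):
    m=(np.hypot(W[...,0]-x,W[...,1]-y)<9)&(W[...,2]<70);print(n,m.sum(),np.median(W[m][:,2]) if m.any() else 0)
E
```

```text
t: 7.27
tool_pos: [539.7, 50.5, 54.5]
ee_rot: [0.0, 0.708, 0.707, -0.001]
force: [-0.0, -1.1, 0.5]
opening: -0.3
grip_force: 0.0
sq 20 47.74176483111688
tri 22 48.38716086332704
big 21 56.033349998033486
cross 23 55.167705061699394
```

Square and triangle are in, and the others are out. Press the cross.

```bash
python3 -m pendant '[{"dp":[0,0,0.01],"delta_rot":[0,0,0],"claw":-1},{"dp":[0,0,0.02],"delta_rot":[0,0,0],"claw":-1},{"dp":[0,0,0.03],"delta_rot":[0,0,0],"claw":-1},{"dp":[0,0,0.035],"delta_rot":[0,0,0],"claw":-1},{"dp":[0,0,0.038],"delta_rot":[0,0,0],"claw":-1},{"dp":[0,0,0.04],"delta_rot":[0,0,0],"claw":-1},{"dp":[0,0,0.042],"delta_rot":[0,0,0],"claw":-1},{"dp":[0,0,0.043],"delta_rot":[0,0,0],"claw":-1}]'
python3 -m pendant '[{"dp":[0,0,0.001],"delta_rot":[0,0,0],"claw":-1},{"dp":[0,0,0.002],"delta_rot":[0,0,0],"claw":-1},{"dp":[0,0,0.002],"delta_rot":[0,0,0],"claw":-1},{"dp":[0,0,0.002],"delta_rot":[0,0,0],"claw":-1},{"dp":[0,0,0.002],"delta_rot":[0,0,0],"claw":-1},{"dp":[0,0,0.002],"delta_rot":[0,0,0],"claw":-1},{"dp":[0,0,0.002],"delta_rot":[0,0,0],"claw":-1},{"dp":[0,0,0.002],"delta_rot":[0,0,0],"claw":-1}]'
```

```text
t: 7.98
tool_pos: [539.1, 51.9, 11.4]
ee_rot: [-0.0, 0.707, 0.707, -0.001]
force: [-1.6, -0.8, 3.5]
opening: 0.2
grip_force: 1.7
t: 8.65
tool_pos: [539.2, 51.9, 11.1]
ee_rot: [0.0, 0.707, 0.707, -0.001]
force: [-5.8, -1.8, 15.2]
opening: -0.2
grip_force: 7.9
```

Same stop, so the cross is in. Lift, check it, and go over the bar centre.

```bash
python3 -m pendant '[{"dp":[0,0,-0.02],"delta_rot":[0,0,0],"claw":-1},{"dp":[0,0,-0.04],"delta_rot":[0,0,0],"claw":-1},{"dp":[0.003,-0.016,-0.045],"delta_rot":[0,0,0],"claw":-1},{"dp":[0.006,-0.032,-0.045],"delta_rot":[0,0,0],"claw":-1},{"dp":[0.009,-0.048,-0.045],"delta_rot":[0,0,0],"claw":-1},{"dp":[0.009,-0.048,-0.045],"delta_rot":[0,0,0],"claw":-1},{"dp":[0.009,-0.048,-0.045],"delta_rot":[0,0,0],"claw":-1},{"dp":[0.009,-0.048,-0.045],"delta_rot":[0,0,0],"claw":-1}]'
cat > chk.py <<'E'
from station import r
from h import *
s=r.observe();print(s['tool_pos'],s['force']);c=r.camera('side');q=c['attitude'];T=np.eye(4);T[:3,:3]=R.from_quat([q[1],q[2],q[3],q[0]]).as_matrix();T[:3,3]=c['origin']
W=world(c,T)
for n,x,y in(('sq',601,101),('tri',531.5,-3),('cross',540.5,53),('big',550.6,110),('small',591.8,44),('obl',582,-12),('bar',491.4,61)):
    m=(np.hypot(W[...,0]-x,W[...,1]-y)<(5 if n in('obl','small') else 9))&(W[...,2]<70);print(n,m.sum(),np.median(W[m][:,2]).round(1) if m.any() else 0)
E
python3 chk.py
```

```text
t: 9.32
tool_pos: [493.9, 61.9, 54.8]
ee_rot: [0.001, 0.707, 0.707, 0.001]
force: [0.5, -0.1, 0.6]
opening: -0.0
grip_force: 0.0
[493.90802314  61.93242265  54.80214728] [ 0.53249301 -0.13492723  0.59290736]
sq 25 48.7
tri 18 47.3
cross 19 48.0
big 20 54.8
small 8 53.8
obl 12 52.9
bar 21 56.8
```

```bash
python3 -m pendant '[{"dp":[0,-0.001,0.01],"delta_rot":[0,0,0],"claw":-1},{"dp":[0,-0.001,0.02],"delta_rot":[0,0,0],"claw":-1},{"dp":[0,-0.001,0.03],"delta_rot":[0,0,0],"claw":-1},{"dp":[0,-0.001,0.035],"delta_rot":[0,0,0],"claw":-1},{"dp":[0,-0.001,0.038],"delta_rot":[0,0,0],"claw":-1},{"dp":[0,-0.001,0.04],"delta_rot":[0,0,0],"claw":-1},{"dp":[0,-0.001,0.042],"delta_rot":[0,0,0],"claw":-1},{"dp":[0,-0.001,0.043],"delta_rot":[0,0,0],"claw":-1}]'
python3 -m pendant '[{"dp":[0,0,0.001],"delta_rot":[0,0,0],"claw":-1},{"dp":[0,0,0.002],"delta_rot":[0,0,0],"claw":-1},{"dp":[0,0,0.002],"delta_rot":[0,0,0],"claw":-1},{"dp":[0,0,0.002],"delta_rot":[0,0,0],"claw":-1},{"dp":[0,0,0.002],"delta_rot":[0,0,0],"claw":-1},{"dp":[0,0,0.002],"delta_rot":[0,0,0],"claw":-1},{"dp":[0,0,0.002],"delta_rot":[0,0,0],"claw":-1},{"dp":[0,0,0.002],"delta_rot":[0,0,0],"claw":-1}]'; python3 chk.py
```

```text
t: 10.03
tool_pos: [491.4, 61.4, 12.2]
ee_rot: [0.0, 0.707, 0.707, 0.0]
force: [-2.5, 0.1, 22.3]
opening: 0.1
grip_force: 10.9
t: 10.7
tool_pos: [491.5, 61.4, 12.1]
ee_rot: [0.001, 0.707, 0.707, 0.001]
force: [-3.7, 0.2, 29.2]
opening: -0.1
grip_force: 14.6
[491.47891205  61.39193739  12.11808522] [-3.72921813  0.19884442 29.21990896]
sq 19 48.0
tri 21 47.4
cross 17 47.9
big 23 55.3
small 9 55.9
obl 10 51.5
bar 6 48.2
```

The bar is at its stop (12.1, 29 N). Release it and lift away.

```bash
python3 -m pendant '[{"dp":[0,0,-0.01],"delta_rot":[0,0,0],"claw":-1},{"dp":[0,0,-0.02],"delta_rot":[0,0,0],"claw":-1},{"dp":[0,0,-0.04],"delta_rot":[0,0,0],"claw":-1},{"dp":[0,0,-0.06],"delta_rot":[0,0,0],"claw":-1},{"dp":[0,0,-0.08],"delta_rot":[0,0,0],"claw":-1},{"dp":[0,0,-0.1],"delta_rot":[0,0,0],"claw":-1},{"dp":[0,0,-0.1],"delta_rot":[0,0,0],"claw":-1},{"dp":[0,0,-0.1],"delta_rot":[0,0,0],"claw":-1}]'; python3 chk.py; python3 - <<'E'
from station import r
from h import *
s=r.observe();c=r.camera('wrist');tops(c,pose(c,s),44.8+2)
E
```

```text
t: 11.42
tool_pos: [491.7, 61.6, 110.4]
ee_rot: [0.001, 0.707, 0.707, 0.001]
force: [-0.5, 0.3, -0.3]
opening: -0.1
grip_force: 0.0
[491.71526483  61.58455937 110.43857743] [-0.49798509  0.31970638 -0.32249794]
sq 24 48.2
tri 19 48.1
cross 19 48.1
big 21 55.3
small 7 55.4
obl 11 53.5
bar 20 56.0
[341. 127.] 1806 centroid [548.8 110.6] z 55.4 rect [548.8 110.4] [31.8 33.5] 48.2
[259. 176.] 4374 centroid [491.9  74.9] z 57.5 rect [490.8  66.5] [110.3  23.9] 80.4
[410. 138.] 1459 centroid [597.2 102.8] z 48.3 rect [596.9 102.6] [27.  27.5] 80.5
[321. 201.] 983 centroid [538.4  56.1] z 48.4 rect [538.4  55.9] [29.1 29.2] 34.6
[389. 214.] 405 centroid [589.5  45.8] z 55.1 rect [589.6  45.6] [15.4 18.9] 38.9
[306. 266.] 711 centroid [529.5   1. ] z 48.5 rect [526.9  -1.7] [26.8 34. ] 49.7
[124. 283.] 3291 centroid [382.5 -14.9] z 61.0 rect [383.7 -19.9] [39.4 76.3] 0.0
[ 74. 285.] 3416 centroid [342.3 -16.8] z 60.8 rect [337.6 -19.8] [50.6 72.4] 0.1
[368. 278.] 638 centroid [579.9  -9.9] z 55.1 rect [579.6 -10.3] [37.8 13.8] 80.7
```

All three code buttons are in (48), the other three are out (55) and the bar is up (57.5).

```bash
python3 -c "
from station import r
print(r.finish_job())"
```

```text
the job is handed in; nothing more can be done
None
```

The code was entered and the job handed in, with no verdict returned: square, triangle and cross pressed in order and still in, the other three buttons out, the release bar pressed to its stop and back up, and the arm clear of everything.

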